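# Clamp a new capsule filter onto its stand with the clamp pliers

## Robot

A 6-joint arm with a two-finger parallel gripper is mounted at the origin on a cart in front of the work surface, level with it; the furniture and walls round the work are solid. World frame = base frame: x ahead of the robot, y to its left, z up, the work surface at z = 0. Lengths are in m, angles in rad, forces in N, time in s.
With the tool pointing down it reaches from about 0.35 to 0.975 m from the base axis. Payload 7.1 kg.
Tool frame: the origin (TCP) lies between the finger pads; the fingertips stand 11 mm ahead of it and the grasp point (between the pads) lies 8 mm behind it; z points along the fingers, y is the line along which they close (so a half turn about z gives the same grasp; the last joint's range is limited). The gripper opens to 88 mm and grips with 3 to 60 N. Pads are 20 mm wide; open, the fingers measure 115 mm over their backs; the gripper's body (75 mm by 178 mm) begins 61 mm behind the grasp point.
Start: joints at [-1.289, 0.423, 1.63, -0, 1.089, -0.019], TCP at [0.185, -0.597, 0.234] pointing down, gripper open.
Joint ranges: [-3, 3], [-0.9, 2.11], [0.09, 2.58], [-1.31, 4.45], [0.11, 2.69], [-2.54, 2.54]. Speed limits (rad/s): [2.39, 2.39, 3.01, 3.14, 3.14, 3.14].

## Interface

Orientations are given as a rotation vector (axis times angle).
In Python, from bench import observe, vision, env, spotter gives the robot as it stands.
- The arm moves only by the shell command python3 -m pendant 'ROWS'. ROWS is JSON, a list of rows, each an object with "linear": the shift along the tool's x, y, z in cm, a list of three; "rotation": the turn, a rotation vector about the tool's x, y, z in rad, a list of three; "gripper": the finger opening in cm, from 0 to 8.78. A call has 1 to 12 rows; each row is the pose to reach, as a shift and turn from the pose commanded when the call began, along the tool's axes at that moment; what a row does not reach only later rows make up. A row lasts 1/8 s, in which the tool goes at most 62.5 mm and 10.7 degrees, less where a joint would pass 70% of its speed; a pose out of reach is approached as far as the arm can. A call with a gripper value outside its range is refused whole. The fingers move at their own pace and stop on an object; the grip force is fixed at half the most. Time passes only in rows, so rows that repeat a pose let the fingers close. It gives the time, the measured TCP pose, the force, the opening and the grip force at its end, in the units of the state.
- observe(): the state, without advancing time (a new reading comes with each control period).
- vision.camera(name): name is "side" or "top"; returns the picture (420x560x3 uint8, red, green, blue); there is no depth.
- vision.get_calibration(name): a dict with "mtx" (3x3 intrinsics, pixels), "R" (3x3) and "t" (3): a world point X has camera coordinates R X + t. Camera axes: x right, y down, z forward; pixel columns grow to the right and rows downward; lengths in m; the calibration is good to about 2 mm. A picture is of the moment at which its call begins. get_calibration takes no time and is no camera call.
- env.sign_off(): hands the job in; it is judged then, once.
Trained networks look in the newest picture that a camera, given by its name, has taken for a name from the list of things; names that differ only in an ending like _2 or _b are one class to them, and where a whole thing is asked for, a point or a joint stands for the part that bears it (a point fixed in the world has none). Each returns a list of dicts, best first, with "confidence" (0 to 1); they miss things now and then, are a little off and sometimes report something else, mostly with a low value. They report only what shows in the picture. A call takes as long as a camera call. They do not tell look-alikes from the thing itself.
- spotter.find_in(camera, name): "position" ([column, row] in pixels, amid what is visible of it).
- spotter.outline_of(camera, name): "region" (420x560 bool, what is visible of it) and "position" ([column, row] in pixels, amid what is visible of it).
The state is a dict: "time": time; "qpos": joint angles; "qvel": joint speeds; "joint_torque": joint torques, N m; "eef_pos": TCP position; "tool_rot": TCP orientation; "force": force on the tool from outside, world axes, zero at the start; "moment": the same for the moment, N m; "finger_gap": finger opening in m; "finger_force": force on a finger pad.
Only numpy, scipy, OpenCV 4.12 (cv2) and the standard library are available. Lean on these libraries where they do the work, as an engineer would, in place of code of your own. Each camera call takes 0.05 s, during which the arm holds its last target. There are 200 camera calls.

## Task

Fit the new filter: stand the white capsule filter upright on the port of the filter stand, fully home on the gasket, and let go of it. Then take the red-handled clamp pliers, squeeze the two ears of the blue clamp together with them until the yellow tongue clicks shut, going no harder than the click needs because the plastic ears crack, and put the pliers back upright in their rest. Close the clamp only with the pliers, never with the fingers, and leave the other things on the bench where they are.

Things in the scene. Friction and masses are not known exactly. Their poses are not given: they have to be found in the camera images.
- filter_stand: Fixed filter stand: white base plate 124 x 104 x 10 mm, steel pedestal with a flanged port facing up, red-levered outlet cock on its -y side. Origin under the port axis, on the bench; z up. Its x axis points from the ears of the clamp, across the port, to the clamp's hinge pin; the ears lie on the -x side.
- port_seat (a point): Centre of the port's flat white gasket, 56.5 mm above the bench: the filter's flange comes to rest on it. A steel spigot, 13 mm in diameter, 9.5 mm high, its upper 5 mm tapering to 6.4 mm, stands up from this point and enters the filter's bore. Axes as the stand's.
- clamp_pinch (a point): Point fixed to the stand, midway between the clamp's two ears and at their mid height: 44 mm from the port axis towards stand -x, 56.5 mm above the bench. The pliers' jaws belong here, one outside each ear, closing along stand y. Axes as the stand's.
- clamp_left: Half of the blue clamp on the stand's +y side (14 mm high, 50 mm outside diameter round the port), with its ear and the yellow tongue. Origin on the hinge pin, 32 mm from the port axis towards stand +x, at the height of port_seat; z up. It swings about that pin; its x axis is the stand's x when fully closed, and turned by 0.11 rad when sprung open.
- clamp_right: The other half of the clamp, on the stand's -y side, with its ear and the catch ridge; otherwise the mirror image of clamp_left.
- ear_left (a point): Middle of the outer face of the left ear, where a jaw presses. The ears are flat upright tabs from 24 to 58 mm from the port axis, 12 mm high, 4 mm thick, tips turned 2 mm outwards; the tongue bridges them 26 to 34 mm from the axis, up to 11.5 mm above port_seat. Sprung apart, ear_left and ear_right are 29 mm from each other; about 13 mm once latched and released; 12.4 mm at the stop.
- ear_right (a point): Middle of the outer face of the right ear. Each ear resists with about 3 N at first, then 7 to 11 N while the tongue climbs its ridge (ears 24 to 18 mm apart; clamps differ in stiffness), then gives way; the tongue drops in at about 13 mm, just short of the stop, where all further squeezing bears on the ears. Over 20 N cracks an ear.
- filter_mid (a point): Grasp point on the axis of the loose capsule filter: a white ribbed cylinder 44 mm in diameter (body from 20 to 62 mm above its flange face) with a blue band and a blue vent cap, 75 mm tall, 90 g, standing upright. This point is 38 mm above the flange face. z along its axis, upwards.
- filter_flange (a point): Centre of the underside of the filter's flange (34 mm in diameter, 4 mm thick), with a bore 15 mm in diameter, 12.5 mm deep. It rests on the bench at first and on port_seat when home.
- pliers_grip (a point): Point midway between the pliers' red handles where they are gripped from above, 66 mm above the rivet and 116 mm above the jaws' pressing point. Standing open, the handles measure about 62 mm over their outer faces here (64 mm at most; their top is 28 mm higher) and 12 mm in thickness. x through the thickness, y along the closing direction of handles and jaws, z upwards. About 150 g.
- pliers_jaws (a point): Midway between the jaws, 50 mm below the rivet, where they should press the ears; jaws 10 mm thick, tips 14 mm lower. Open gap here 36 mm. The handles are sprung apart: they stay open up to about 6 N of grip and need 9 N to bring the jaws 13 mm apart with nothing between. The click takes 15 to 26 N of grip, 35 N cracks the ears; the handles are then about 38 mm over their faces and fall in to about 33 mm as the tongue gives way.
- pliers: The clamp pliers, 158 mm tall, standing jaws down in their rest, perhaps leaning a little. Origin at the rivet, which lies 67 mm above the bench when they stand in the rest. Axes as pliers_grip. As the handles close in a grip of fixed height, the jaws move about 5 mm down and rub along the ears (upward force on the tool) unless the grip gives way upwards.
- rest_slot (a point): Floor of the slot of the pliers' rest (fixed black block 40 mm high on a dark steel foot 60 x 92 mm), 6 mm above the bench, at its centre. The slot is 13 mm wide along its x, 62 mm long along its y, 34 mm deep, its two long edges bevelled on top to a mouth about 22 mm wide, 46 mm above the bench. The pliers stand in it with x along its x.
- alcohol: Bystander: white bottle with blue cap, 52 mm in diameter, 134 mm tall, origin under its centre.
- lab_timer: Bystander: white timer, 70 x 66 x 19 mm, origin under its centre.
- petri_1: Bystander: white dish, 60 mm in diameter, 14 mm high, origin under its centre.
- petri_2: Bystander: white dish like petri_1.
Things that resemble listed ones, but are neither listed nor needed, are in the scene too. Of the things shaped like the part that bears filter_mid, the white one is meant.

How it is judged:
On the way, in this order (a step that is already met when the one before it is completed fails the run):
1. the filter stands home on the port and is let go, with the clamp still open (horizontal distance between filter_flange and port_seat below 0.003 m and z of filter_flange in the frame of port_seat between -0.002 and 0.002 m and angle between filter_mid's own z axis and vertical below 0.06 rad and contact force between the fingers and capsule_filter below 0.1 N and distance between ear_left and ear_right above 0.024 m), for 0.2 s.
2. the pliers press both ears together past the click (distance between ear_left and ear_right below 0.0165 m and contact force between pliers and clamp_left above 1 N and contact force between pliers and clamp_right above 1 N), for 0.1 s.
At the end, for the whole second after the job is handed in: Clamp latched by itself (ears under 16.5 mm apart, outside) with the filter home in it (within 3 mm across, 2 mm in height, tilt under 0.06 rad); the pliers stand at rest in their rest (jaws within 12 mm of its centre, rivet under 73 mm above the bench, tilt under 0.15 rad) (horizontal distance between filter_flange and port_seat below 0.003 m and z of filter_flange in the frame of port_seat between -0.002 and 0.002 m and angle between filter_mid's own z axis and vertical below 0.06 rad and distance between ear_left and ear_right below 0.0165 m and horizontal distance between pliers_jaws and rest_slot below 0.012 m and height (world z) of pliers below 0.073 m and angle between pliers's own z axis and vertical below 0.15 rad and linear speed of pliers below 0.02 m/s); the robot touches nothing.
It fails at once if an ear is pressed with more than 20 N by the pliers (it cracks) (contact force between pliers and clamp_left above 20 N or contact force between pliers and clamp_right above 20 N).
It fails at once if the fingers push the clamp (contact force between the fingers and clamp_left above 1 N or contact force between the fingers and clamp_right above 1 N).
It fails at once if a bystander (bottle, timer, dishes) is moved by more than 20 mm (distance of any of alcohol, lab_timer, petri_1, petri_2 from where it was at the start of the episode above 0.02 m).
It also fails if it takes over 67 s, if anything falls off the work surface, if the arm or the gripper's body presses on something with over 40 N, if the wrist force passes 120 N, or if a joint passes its speed limit or range.

## Working session

There is one attempt and no reset: what is moved stays moved. The work goes in short steps, Python scripts to look and compute and a shell command to move; the robot and the scene stay as the last step left them, time stands still between calls to the robot, and variables do not carry over. Pictures are saved under pics/ and viewed, at most 10 in all, crops included, and the job is handed in when it is done.

```bash
mkdir -p pics; ls; python3 - <<'E'
from bench import observe, vision, env, spotter
import cv2, numpy as np
s=observe(); print(s['time'],s['eef_pos'],s['tool_rot'],s['finger_gap'])
ims=[]
for c in ('top','side'):
    im=vision.camera(c); cv2.imwrite(f'pics/{c}0.png',im[:,:,::-1])
    k=vision.get_calibration(c); print(c,np.array(k['mtx']).tolist(),(-np.array(k['R']).T@np.array(k['t'])).tolist())
    for n in ('filter_stand','filter_mid','pliers','rest_slot','clamp_left','ear_left','ear_right','port_seat','pliers_grip','pliers_jaws','filter_flange','alcohol','lab_timer','petri_1'):
        try: print(n,[(np.round(d['position']).tolist(),round(d['confidence'],2)) for d in spotter.find_in(c,n)][:4])
        except Exception as e: print(n,e)
print(observe()['time'])
E
```

```text
pics
0.0 [ 0.18506649 -0.59642249  0.23291856] [-3.10463935e+00 -4.70512798e-01  3.36318903e-04] 0.08764300466334572
top [[497.03401159076043, 0.0, 276.7134766519056], [0.0, 497.03401159076043, 205.88691208286295], [0.0, 0.0, 1.0]] [0.32480736742041993, -0.2311994667811145, 1.144038491000669]
filter_stand [([255.0, 156.0], 0.8)]
filter_mid [([194.0, 242.0], 0.72), ([230.0, 220.0], 0.67), ([193.0, 206.0], 0.56)]
pliers [([326.0, 197.0], 0.7)]
rest_slot [([319.0, 205.0], 0.73), ([264.0, 152.0], 0.38)]
clamp_left [([244.0, 151.0], 0.62)]
ear_left [([245.0, 154.0], 0.52)]
ear_right [([261.0, 155.0], 0.65), ([325.0, 195.0], 0.37)]
port_seat [([254.0, 155.0], 0.73), ([320.0, 202.0], 0.27)]
pliers_grip [([326.0, 197.0], 0.55), ([244.0, 268.0], 0.32)]
pliers_jaws [([328.0, 195.0], 0.79), ([253.0, 156.0], 0.73)]
filter_flange [([192.0, 209.0], 0.73), ([231.0, 217.0], 0.68), ([194.0, 243.0], 0.68)]
alcohol [([361.0, 144.0], 0.7)]
lab_timer [([329.0, 268.0], 0.66)]
petri_1 [([277.0, 241.0], 0.63)]
side [[506.243815546178, 0.0, 275.5346442858431], [0.0, 506.243815546178, 215.28726438755135], [0.0, 0.0, 1.0]] [0.283435770402701, 0.630269982104314, 0.47446792507532276]
filter_stand [([223.0, 261.0], 0.74), ([288.0, 197.0], 0.31)]
filter_mid [([292.0, 277.0], 0.94), ([267.0, 298.0], 0.78), ([318.0, 305.0], 0.78)]
pliers [([296.0, 204.0], 0.91)]
rest_slot [([294.0, 240.0], 0.74), ([288.0, 198.0], 0.42)]
clamp_left [([228.0, 248.0], 0.66)]
ear_left [([224.0, 246.0], 0.6), ([224.0, 259.0], 0.37)]
ear_right [([232.0, 242.0], 0.49)]
port_seat [([223.0, 261.0], 0.78)]
pliers_grip [([291.0, 195.0], 0.82)]
pliers_jaws [([294.0, 197.0], 0.91)]
filter_flange [([265.0, 300.0], 0.93), ([316.0, 305.0], 0.83), ([292.0, 276.0], 0.62), ([292.0, 203.0], 0.55)]
alcohol [([251.0, 203.0], 0.73)]
lab_timer [([364.0, 245.0], 0.63)]
petri_1 [([353.0, 292.0], 0.83), ([328.0, 267.0], 0.81)]
1.5
```

```bash
python3 - <<'E'
import cv2
t=cv2.imread('pics/top0.png');s=cv2.imread('pics/side0.png')
cv2.imwrite('pics/tc.png',cv2.resize(t[100:300,150:410],(780,600),interpolation=cv2.INTER_CUBIC))
cv2.imwrite('pics/sc.png',cv2.resize(s[150:345,160:420],(800,600),interpolation=cv2.INTER_CUBIC))
E
```

```text
(no output)
```

View pics/tc.png

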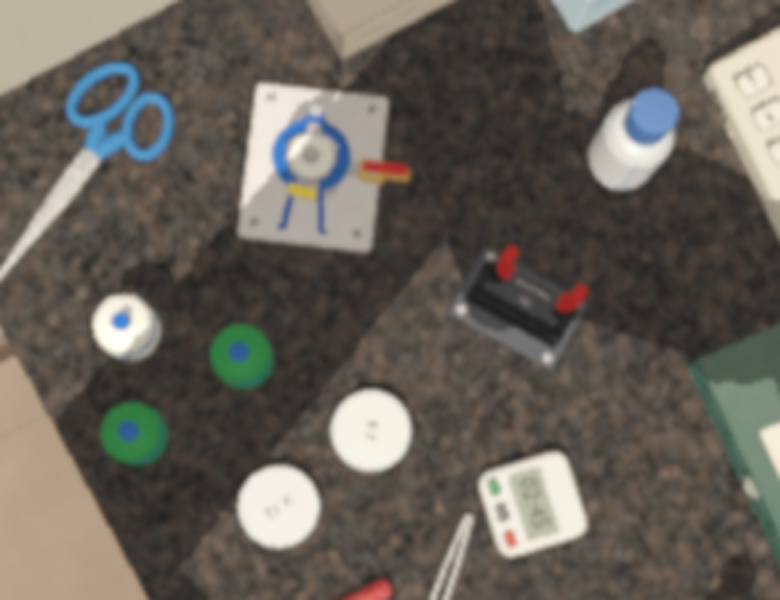

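View pics/sc.png

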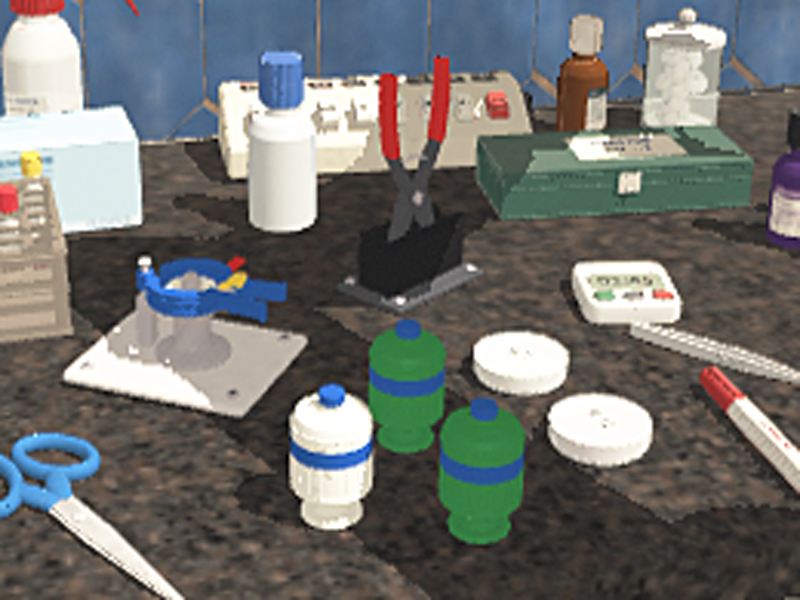

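In the top picture, the white capsule is at (192,208) and the look-alikes are green ones at (230,219) and (194,243). In the side picture, white is at (267,298) and the greens at (292,277) and (318,305). I choose the white one. The stand is at top (254,153), with its ears pointing down in the picture. The pliers and rest are at (325,200).

```bash
python3 - <<'E'
from bench import observe, vision, env, spotter
import cv2, numpy as np, pickle
D={}
crops=[]
for c in ('top','side'):
    im=vision.camera(c); k=vision.get_calibration(c); D[c]={'im':im,'K':np.array(k['mtx']),'R':np.array(k['R']),'t':np.array(k['t'])}
    ov=cv2.resize(im[:,:,::-1],None,fx=4,fy=4,interpolation=cv2.INTER_CUBIC)
    for n,col in (('filter_mid',(0,0,255)),('filter_stand',(0,255,255)),('pliers',(255,0,255)),('rest_slot',(0,255,0)),('clamp_left',(255,255,0)),('clamp_right',(255,255,255))):
        L=spotter.outline_of(c,n)
        D[c][n]=[(d['region'],d['position'],d['confidence']) for d in L]
        for d in L:
            r=d['region'].astype(np.uint8); print(c,n,np.round(d['position']),round(d['confidence'],2),r.sum())
            cs,_=cv2.findContours(cv2.resize(r*255,None,fx=4,fy=4,interpolation=cv2.INTER_LINEAR)//128,0,2); cv2.drawContours(ov,cs,-1,col,1)
    crops.append(ov[110*4:260*4,170*4:370*4] if c=='top' else ov[150*4:320*4,170*4:360*4])
pickle.dump(D,open('d.pkl','wb'))
h=600; 
cv2.imwrite('pics/ov_top.png',crops[0][:600]); cv2.imwrite('pics/ov_side.png',cv2.resize(crops[1],(670,600)))
print(observe()['time'])
E
```

```text
top filter_mid [193. 242.] 0.82 388
top filter_mid [232. 219.] 0.76 339
top filter_mid [193. 205.] 0.67 338
top filter_stand [254. 155.] 0.81 2321
top filter_stand [264. 153.] 0.53 124
top rest_slot [319. 204.] 0.74 764
top clamp_left [246. 152.] 0.48 142
top clamp_right [261. 156.] 0.42 201
side filter_mid [291. 275.] 0.82 884
side filter_mid [265. 297.] 0.71 1010
side filter_mid [316. 304.] 0.61 1075
side filter_mid [226. 248.] 0.28 398
side filter_stand [224. 262.] 0.58 2489
side filter_stand [298. 198.] 0.27 594
side pliers [292. 201.] 0.95 659
side clamp_left [226. 248.] 0.8 400
side clamp_right [232. 237.] 0.78 183
side clamp_right [352. 293.] 0.64 672
2.2
```

View pics/ov_top.png

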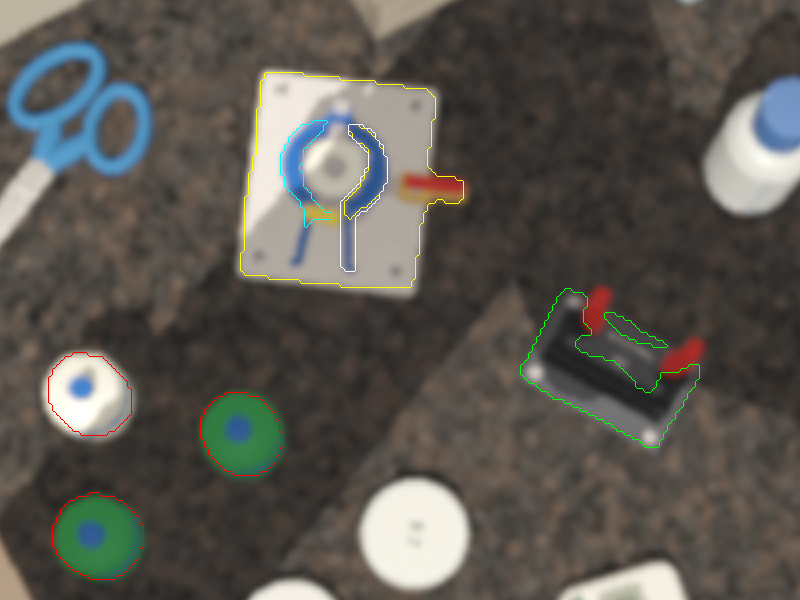

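The masks sit well apart from a shift of about one pixel. The plate corners in this crop are at (262,70), (438,90), (414,295) and (240,276). Next I'll fit models to colour masks.

```bash
cat > fit.py <<'E'
import cv2, numpy as np, pickle
from scipy.optimize import minimize, least_squares
def proj(c,P):
    q=np.atleast_2d(P)@c['R'].T+c['t']; q=q@c['K'].T; return q[:,:2]/q[:,2:]
def onplane(c,uv,z):
    d=np.linalg.inv(c['K'])@np.array([uv[0],uv[1],1.]); d=c['R'].T@d; o=-c['R'].T@c['t']; return o+d*(z-o[2])/d[2]
def tri(cs,uvs):
    A=[];b=[]
    for c,uv in zip(cs,uvs):
        d=c['R'].T@np.linalg.inv(c['K'])@np.array([uv[0],uv[1],1.]); d/=np.linalg.norm(d); o=-c['R'].T@c['t']
        M=np.eye(3)-np.outer(d,d); A.append(M); b.append(M@o)
    X,*_=np.linalg.lstsq(np.vstack(A),np.hstack(b),rcond=None); return X
S=4
def draw(c,parts,shape=(420,560)):
    m=np.zeros((shape[0]*S,shape[1]*S),np.uint8)
    for P in parts:
        h=cv2.convexHull(((proj(c,P)+.5)*S-.5).astype(np.float32)); cv2.fillConvexPoly(m,np.round(h*16).astype(np.int32),255,shift=4)
    return cv2.resize(m,(shape[1],shape[0]),interpolation=cv2.INTER_AREA)/255.
def iou(a,b): return np.minimum(a,b).sum()/np.maximum(a,b).sum()
A=np.linspace(0,2*np.pi,40,endpoint=False)
def ring(r,z): return np.c_[r*np.cos(A),r*np.sin(A),0*A+z]
FILT=[np.vstack([ring(17,0),ring(17,4)]),np.vstack([ring(10,4),ring(10,20)]),np.vstack([ring(22,20),ring(22,62)]),np.vstack([ring(22,62),ring(12,68)]),np.vstack([ring(6,62),ring(6,75)])]
FILT=[p/1000 for p in FILT]
def box(sx,sy,z0,z1): return np.array([[a*sx/2,b*sy/2,z] for a in(-1,1) for b in(-1,1) for z in(z0,z1)])
def place(P,x,y,a):
    c,s=np.cos(a),np.sin(a); return P@np.array([[c,s,0],[-s,c,0],[0,0,1]])+[x,y,0]
E
python3 - <<'E'
from fit import *
D=pickle.load(open('d.pkl','rb')); T,Sd=D['top'],D['side']
def win(m,u0,u1,v0,v1): o=np.zeros_like(m); o[v0:v1,u0:u1]=m[v0:v1,u0:u1]; return o
def big(m):
    n,l,st,_=cv2.connectedComponentsWithStats(m.astype(np.uint8)); i=1+np.argmax(st[1:,4]); m=(l==i).astype(np.uint8)
    cs,_=cv2.findContours(m,0,1); cv2.drawContours(m,cs,-1,1,-1); return m
hs={c:cv2.cvtColor(D[c]['im'],cv2.COLOR_RGB2HSV).astype(int) for c in D}
# filter
mT=big(win((hs['top'][...,2]>105),178,207,190,226)); mS=big(win((hs['side'][...,2]>100),250,284,270,325))
print('areas',mT.sum(),mS.sum())
def f(p): 
    P=[place(q,p[0],p[1],0) for q in FILT]; return 2-iou(draw(T,P),mT)-iou(draw(Sd,P),mS)
x0=onplane(T,(192,208),.04)
r=minimize(f,x0[:2],method='Nelder-Mead',options=dict(initial_simplex=x0[:2]+np.array([[0,0],[.01,0],[0,.01]]),xatol=1e-4)); print('filter',r.x,r.fun)
for c,m,n in((T,mT,'top'),(Sd,mS,'side')):
    g=lambda p:1-iou(draw(c,[place(q,p[0],p[1],0) for q in FILT]),m)
    q=minimize(g,r.x,method='Nelder-Mead',options=dict(initial_simplex=r.x+np.array([[0,0],[.01,0],[0,.01]]),xatol=1e-4)); print(' only',n,q.x,q.fun)
# plate
co=[((u+.5)/4-.5+170,(v+.5)/4-.5+110) for u,v in((262,70),(438,90),(414,295),(240,276))]
W=np.array([onplane(T,p,.010) for p in co]); print('plate corners',W.round(4).tolist(),'ctr',W.mean(0)); print([np.linalg.norm(W[i]-W[(i+1)%4]).round(4) for i in range(4)])
pm=big(win((T['im'].max(2)>115)|((hs['top'][...,0]>100)&(hs['top'][...,1]>120)&(hs['top'][...,2]>60)),225,282,122,188)); pm[:,279:]=0; print('plate area',pm.sum())
def fp(p): return 1-iou(draw(T,[place(box(.124,.104,0,.01),*p)]),pm)
a0=np.arctan2(*(W[0]-W[3])[1::-1]); x0=np.r_[W.mean(0)[:2],a0]
r=minimize(fp,x0,method='Nelder-Mead',options=dict(initial_simplex=x0+np.array([[0,0,0],[.008,0,0],[0,.008,0],[0,0,.08]]),xatol=1e-4)); print('plate',r.x,r.fun)
# spigot/port pix 336,167 in crop
print('spigot tip on z=.066',onplane(T,((336.5)/4-.5+170,(167.5)/4-.5+110),.066))
# blue clamp
bm=(abs(hs['top'][...,0]-112)<12)&(hs['top'][...,1]>130); bm=win(bm,232,272,128,182)
v,u=np.nonzero(bm); print('blue n',len(u),u.min(),u.max(),v.min(),v.max())
# pliers red
for n,b in(('top',(300,360,170,215)),('side',(280,312,160,205))):
    h=hs[n]; m=win((((h[...,0]<8)|(h[...,0]>170))&(h[...,1]>150)&(h[...,2]>70)).astype(np.uint8),*b)
    k,l,st,ce=cv2.connectedComponentsWithStats(m)
    for i in range(1,k):
        if st[i,4]<8: continue
        p=np.argwhere(l==i)[:,::-1].astype(float); mu=p.mean(0); w,V=np.linalg.eigh(np.cov((p-mu).T)); s=(p-mu)@V[:,1]; print(n,'red',len(p),mu.round(1),(mu+V[:,1]*s.min()).round(1),(mu+V[:,1]*s.max()).round(1))
E
```

```text
areas 429 1139
filter [ 0.47203355 -0.06105941] 0.19995661182922808
 only top [ 0.4714596  -0.06031917] 0.09798708003252832
 only side [ 0.47249572 -0.06227494] 0.09101907082248173
plate corners [[0.6698, -0.1518, 0.01], [0.6589, -0.2554, 0.01], [0.5362, -0.2422, 0.01], [0.5464, -0.1413, 0.01]] ctr [ 0.60284877 -0.19764848  0.01      ]
[np.float64(0.1042), np.float64(0.1234), np.float64(0.1014), np.float64(0.1238)]
plate area 2419
plate [ 0.60427952 -0.19641542 -0.10529111] 0.03657062390288124
spigot tip on z=.066 [ 0.59763329 -0.19775683  0.066     ]
blue n 117 242 265 140 162
top red 53 [318.5 187. ] [320.4 181.8] [316.6 192.2]
top red 59 [340.4 199.2] [345.2 195.3] [335.8 202.9]
side red 144 [302.4 182. ] [303.5 168.1] [301.5 195. ]
side red 154 [285.9 187.3] [285.3 173.9] [286.5 201.1]
```

View pics/ov_side.png

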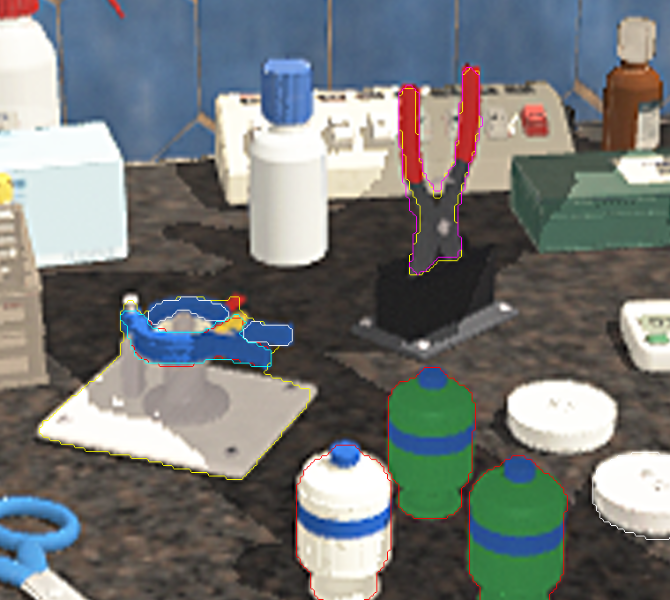

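The side view confirms the white capsule and open clamp. Now a close crop of the port in both views, and triangulation of the pliers.

```bash
python3 - <<'E'
from fit import *
D=pickle.load(open('d.pkl','rb')); T,Sd=D['top'],D['side']
def show(P,u,v): print('err',(proj(T,P)-u).round(1),(proj(Sd,P)-v).round(1))
for nm,u1,v1,u2,v2 in(('right/-y?',(345.2,195.3),(285.3,173.9),(335.8,202.9),(286.5,201.1)),('left',(320.4,181.8),(303.5,168.1),(316.6,192.2),(301.5,195.))):
    for a,b in((u1,v1),(u2,v2)):
        X=tri((T,Sd),(a,b)); print(nm,X.round(4)); show(X,a,b)
for u,v in((345.2,195.3),(320.4,181.8)): print('top @.161',onplane(T,(u,v),.161).round(4))
for u,v in((285.3,173.9),(303.5,168.1)): print('side @.161',onplane(Sd,(u,v),.161).round(4))
a=cv2.resize(T['im'][132:182,232:272][:,:,::-1],(400,500),interpolation=cv2.INTER_CUBIC)
b=cv2.resize(Sd['im'][225:275,198:258][:,:,::-1],(400,333),interpolation=cv2.INTER_CUBIC)
m=np.zeros((500,800,3),np.uint8); m[:,:400]=a; m[:333,400:]=b; cv2.imwrite('pics/port.png',m)
E
```

```text
right/-y? [ 0.5042 -0.3856  0.1442]
err [[-1.4 -7.9]] [[7.6 1.2]]
right/-y? [ 0.4973 -0.374   0.0868]
err [[-1.3 -7.7]] [[7.7 1.1]]
left [ 0.4902 -0.3361  0.1793]
err [[1.2 9.3]] [[-8.9 -1.9]]
left [ 0.4857 -0.3335  0.1211]
err [[0.7 5.7]] [[-5.7 -1.1]]
top @.161 [ 0.4851 -0.3856  0.161 ]
top @.161 [ 0.5122 -0.3359  0.161 ]
side @.161 [ 0.5096 -0.3373  0.161 ]
side @.161 [ 0.4818 -0.3878  0.161 ]
```

View pics/port.png

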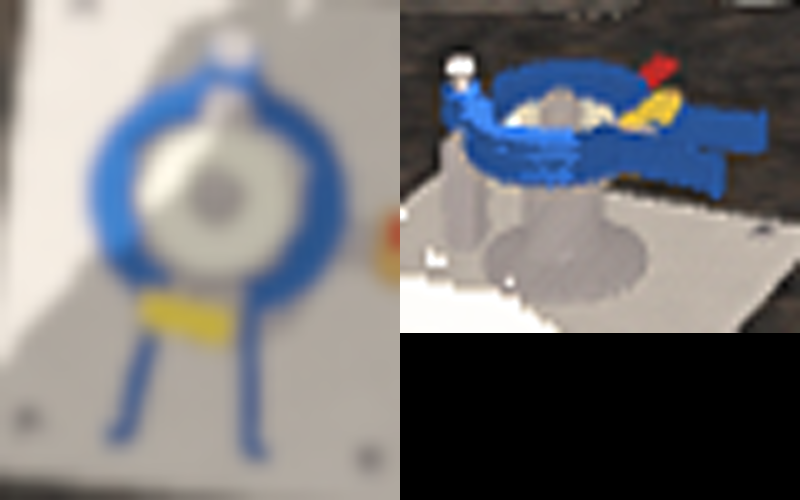

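In this crop, the spigot tip is at (217,195) in the top half and (562,92) in the side half. The hinge pin is at (232,47) and (460,62), and the ear tips at (118,438) and (255,455).

```bash
python3 - <<'E'
from fit import *
D=pickle.load(open('d.pkl','rb')); T,Sd=D['top'],D['side']
t=lambda u,v:((u+.5)/10-.5+232,(v+.5)/10-.5+132)
s=lambda u,v:((u-400+.5)/6.667-.5+198,(v+.5)/6.667-.5+225)
print('spig',onplane(T,t(217,195),.066),onplane(Sd,s(562,92),.066),tri((T,Sd),(t(217,195),s(562,92))))
print('hinge',tri((T,Sd),(t(232,47),s(460,62))))
h=tri((T,Sd),(t(232,47),s(460,62)))
for z in (.068,.072): print(onplane(T,t(232,47),z),onplane(Sd,s(460,62),z))
l,r=onplane(T,t(118,438),.0625),onplane(T,t(255,455),.0625); print('ears',l,r,(l+r)/2,np.linalg.norm(l-r))
# side ear tips: right(-y, far) upper tip edge (767,112..148), left (722,150..195)
sl,sr=onplane(Sd,s(722,152),.0625),onplane(Sd,s(767,113),.0625); print('side ears',sl,sr,(sl+sr)/2)
for a,b in(((320.4,181.8),(285.3,173.9)),((345.2,195.3),(303.5,168.1)),((316.6,192.2),(286.5,201.1)),((335.8,202.9),(301.5,195.))):
    X=tri((T,Sd),(a,b)); print(X.round(4),(proj(T,X)-a).round(1),(proj(Sd,X)-b).round(1))
# rest foot corners in ov_top crop, z=.006
for u,v in((567,290),(523,372),(657,447),(700,366)): print('foot',onplane(T,((u+.5)/4-.5+170,(v+.5)/4-.5+110),.006))
E
```

```text
spig [ 0.59836497 -0.19691449  0.066     ] [ 0.59981932 -0.19863108  0.066     ] [ 0.59863518 -0.19682324  0.06682901]
hinge [ 0.63111278 -0.19990314  0.07102665]
[ 0.63171142 -0.19988469  0.068     ] [ 0.63402933 -0.2062116   0.068     ]
[ 0.63057055 -0.2000011   0.072     ] [ 0.63057918 -0.19797989  0.072     ]
ears [ 0.54384827 -0.17560962  0.0625    ] [ 0.54031738 -0.20596566  0.0625    ] [ 0.54208282 -0.19078764  0.0625    ] 0.030560702608933725
side ears [ 0.54583653 -0.18013892  0.0625    ] [ 0.54116404 -0.20799484  0.0625    ] [ 0.54350028 -0.19406688  0.0625    ]
[ 0.5107 -0.3361  0.1615] [[0.1 0.7]] [[-0.7 -0.1]]
[ 0.4832 -0.3857  0.1618] [[0.1 0.9]] [[-0.8 -0.1]]
[ 0.5029 -0.3335  0.1031] [[-0.2 -1. ]] [[1.  0.2]]
[ 0.4797 -0.374   0.1048] [[-0.1 -0.9]] [[0.9 0.1]]
foot [ 0.54078719 -0.33133821  0.006     ]
foot [ 0.49226282 -0.30565668  0.006     ]
foot [ 0.44923229 -0.38300936  0.006     ]
foot [ 0.49670095 -0.40847695  0.006     ]
```

```bash
cat > rel.py <<'E'
import sys, numpy as np
from bench import observe
from scipy.spatial.transform import Rotation as R
# usage: x y z ydir_deg  (tool down, finger line direction in world)
x,y,z,a=map(float,sys.argv[1:5]); s=observe(); R0=R.from_rotvec(s['tool_rot']); th=np.radians(a)
yv=np.array([np.cos(th),np.sin(th),0]); zv=np.array([0,0,-1.]); R1=R.from_matrix(np.c_[np.cross(yv,zv),yv,zv])
print('t',round(s['time'],2),'pos',s['eef_pos'].round(4),'ydir',np.degrees(np.arctan2(*R0.as_matrix()[1::-1,1])).round(1),'gap',round(s['finger_gap'],4),'F',np.round(s['force'],1))
print('linear cm',(R0.inv().apply(np.array([x,y,z])-s['eef_pos'])*100).round(2),'rot',(R0.inv()*R1).as_rotvec().round(3))
E
python3 rel.py .472 -.061 .20 38
```

```text
t 2.2 pos [ 0.1852 -0.5969  0.2337] ydir -72.8 gap 0.0877 F [-0.5 -0.1  0.5]
linear cm [ 43.27 -42.69   3.37] rot [-0.    -0.    -1.933]
```

```bash
python3 -m pendant '[{"linear":[43.27,-42.69,3.37],"rotation":[0,0,-1.933],"gripper":8.78},{"linear":[43.27,-42.69,3.37],"rotation":[0,0,-1.933],"gripper":8.78},{"linear":[43.27,-42.69,3.37],"rotation":[0,0,-1.933],"gripper":8.78},{"linear":[43.27,-42.69,3.37],"rotation":[0,0,-1.933],"gripper":8.78},{"linear":[43.27,-42.69,3.37],"rotation":[0,0,-1.933],"gripper":8.78},{"linear":[43.27,-42.69,3.37],"rotation":[0,0,-1.933],"gripper":8.78},{"linear":[43.27,-42.69,3.37],"rotation":[0,0,-1.933],"gripper":8.78},{"linear":[43.27,-42.69,3.37],"rotation":[0,0,-1.933],"gripper":8.78},{"linear":[43.27,-42.69,3.37],"rotation":[0,0,-1.933],"gripper":8.78},{"linear":[43.27,-42.69,3.37],"rotation":[0,0,-1.933],"gripper":8.78},{"linear":[43.27,-42.69,3.37],"rotation":[0,0,-1.933],"gripper":8.78},{"linear":[43.27,-42.69,3.37],"rotation":[0,0,-1.933],"gripper":8.78}]'; python3 rel.py .472 -.061 .036 38
```

```text
time: 3.7
eef_pos: [0.4721, -0.0604, 0.2]
tool_rot: [1.376, 2.824, -0.0]
force: [-0.6, -0.2, -1.1]
finger_gap: 0.0878
finger_force: 0.0
t 3.7 pos [ 0.4721 -0.0604  0.2   ] ydir 38.0 gap 0.0878 F [-0.6 -0.2 -1.1]
linear cm [-0.04 -0.05 16.4 ] rot [-0.  0.  0.]
```

```bash
python3 -m pendant '[{"linear":[0,-0.05,6],"rotation":[0,0,0],"gripper":8.78},{"linear":[0,-0.05,12],"rotation":[0,0,0],"gripper":8.78},{"linear":[0,-0.05,16.4],"rotation":[0,0,0],"gripper":8.78},{"linear":[0,-0.05,16.4],"rotation":[0,0,0],"gripper":8.78},{"linear":[0,-0.05,16.4],"rotation":[0,0,0],"gripper":2},{"linear":[0,-0.05,16.4],"rotation":[0,0,0],"gripper":2},{"linear":[0,-0.05,16.4],"rotation":[0,0,0],"gripper":2},{"linear":[0,-0.05,16.4],"rotation":[0,0,0],"gripper":2},{"linear":[0,-0.05,16.4],"rotation":[0,0,0],"gripper":2},{"linear":[0,-0.05,16.4],"rotation":[0,0,0],"gripper":2},{"linear":[0,-0.05,16.4],"rotation":[0,0,0],"gripper":2}]'
```

```text
time: 5.08
eef_pos: [0.4719, -0.0613, 0.0364]
tool_rot: [1.377, 2.823, 0.0]
force: [-1.8, 0.1, 7.4]
finger_gap: 0.0426
finger_force: 30.0
```

```bash
python3 rel.py .472 -.061 .20 38
```

```text
t 5.08 pos [ 0.4719 -0.0613  0.0364] ydir 38.0 gap 0.0426 F [-1.8  0.1  7.4]
linear cm [ 1.000e-02  4.000e-02 -1.636e+01] rot [ 0.  0. -0.]
```

```bash
python3 -m pendant '[{"linear":[0,0,-5],"rotation":[0,0,0],"gripper":2},{"linear":[0,0,-11],"rotation":[0,0,0],"gripper":2},{"linear":[0,0,-14],"rotation":[0,0,0],"gripper":2}]'; python3 rel.py .599 -.1975 .135 38
```

```text
time: 5.45
eef_pos: [0.4724, -0.0614, 0.1786]
tool_rot: [1.376, 2.821, 0.001]
force: [-0.1, 0.2, -1.2]
finger_gap: 0.0424
finger_force: 30.0
t 5.45 pos [ 0.4724 -0.0614  0.1786] ydir 38.0 gap 0.0424 F [-0.1  0.2 -1.2]
linear cm [-18.51   1.59   4.41] rot [ 0.002  0.002 -0.   ]
```

```bash
python3 -m pendant '[{"linear":[-5,0.4,0],"rotation":[0,0,0],"gripper":2},{"linear":[-10,0.9,1],"rotation":[0,0,0],"gripper":2},{"linear":[-15,1.3,3],"rotation":[0,0,0],"gripper":2},{"linear":[-18.5,1.6,4.1],"rotation":[0,0,0],"gripper":2},{"linear":[-18.5,1.6,4.1],"rotation":[0,0,0],"gripper":2},{"linear":[-18.5,1.6,4.1],"rotation":[0,0,0],"gripper":2}]'; python3 - <<'E'
from fit import *
from bench import observe, vision
D=pickle.load(open('d.pkl','rb')); T,Sd=D['top'],D['side']
p=observe()['eef_pos']; print(p)
im=vision.camera('side'); Sd['im']=im; cv2.imwrite('pics/side_p.png',im[:,:,::-1])
c=cv2.resize(im[170:290,170:280][:,:,::-1],(550,600),interpolation=cv2.INTER_CUBIC)
for P,col in((ring(.017,p[2]-.0364)+[.599*0+p[0],p[1],0],(0,0,255)),(ring(.0065,.0565)+[.599,-.1975,0],(0,255,0)),(ring(.0032,.066)+[.599,-.1975,0],(0,255,0))):
    q=((proj(Sd,P)-[170,170]+.5)*5-.5); cv2.polylines(c,[np.round(q).astype(np.int32)],True,col,1)
cv2.imwrite('pics/side_pc.png',c)
E
```

```text
time: 6.2
eef_pos: [0.5971, -0.1967, 0.1345]
tool_rot: [-1.377, -2.822, 0.0]
force: [0.7, -0.0, -1.4]
finger_gap: 0.0427
finger_force: 30.0
[ 0.59711453 -0.19670177  0.13447878]
```

View pics/side_pc.png

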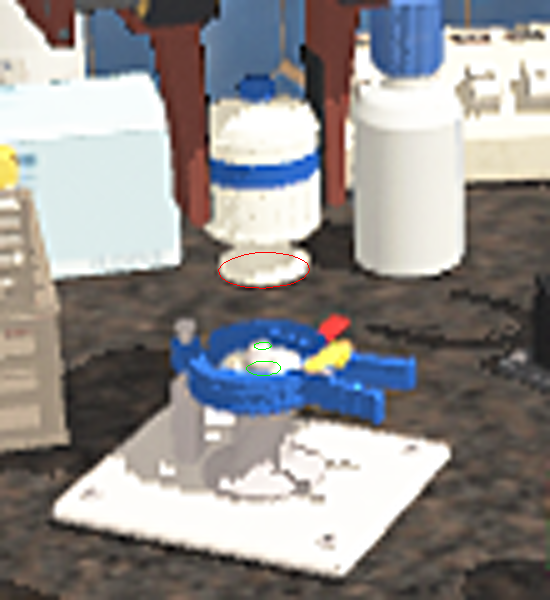

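The side crop shows the flange at (264,265) on its predicted circle, above the spigot at (262,348), with the clamp open below. Correcting by about 2 mm and lowering.

```bash
python3 -m pendant '[{"linear":[-0.14,0.1,0.8],"rotation":[0,0,0],"gripper":2},{"linear":[-0.14,0.1,1.8],"rotation":[0,0,0],"gripper":2},{"linear":[-0.14,0.1,2.4],"rotation":[0,0,0],"gripper":2},{"linear":[-0.14,0.1,2.9],"rotation":[0,0,0],"gripper":2},{"linear":[-0.14,0.1,3.3],"rotation":[0,0,0],"gripper":2},{"linear":[-0.14,0.1,3.6],"rotation":[0,0,0],"gripper":2},{"linear":[-0.14,0.1,3.6],"rotation":[0,0,0],"gripper":2}]'
```

```text
time: 7.12
eef_pos: [0.5996, -0.1977, 0.0987]
tool_rot: [-1.377, -2.823, 0.0]
force: [0.1, 0.5, -0.0]
finger_gap: 0.0429
finger_force: 30.0
```

```bash
python3 -m pendant '[{"linear":[0,0,0.3],"rotation":[0,0,0],"gripper":2},{"linear":[0,0,0.5],"rotation":[0,0,0],"gripper":2},{"linear":[0,0,0.62],"rotation":[0,0,0],"gripper":2},{"linear":[0,0,0.62],"rotation":[0,0,0],"gripper":2}]'
```

```text
time: 7.62
eef_pos: [0.5997, -0.1978, 0.093]
tool_rot: [-1.378, -2.823, 0.0]
force: [-1.0, 0.3, 1.3]
finger_gap: 0.0424
finger_force: 30.0
```

```bash
python3 -m pendant '[{"linear":[0,0,0.05],"rotation":[0,0,0],"gripper":2},{"linear":[0,0,0.1],"rotation":[0,0,0],"gripper":2},{"linear":[0,0,0.1],"rotation":[0,0,0],"gripper":2}]'
```

```text
time: 8.0
eef_pos: [0.5997, -0.1978, 0.0929]
tool_rot: [1.377, 2.823, -0.0]
force: [-4.2, 0.8, 10.1]
finger_gap: 0.0427
finger_force: 30.0
```

```bash
python3 -m pendant '[{"linear":[0,0,0],"rotation":[0,0,0],"gripper":7.5},{"linear":[0,0,0],"rotation":[0,0,0],"gripper":7.5},{"linear":[0,0,0],"rotation":[0,0,0],"gripper":7.5},{"linear":[0,0,0],"rotation":[0,0,0],"gripper":7.5},{"linear":[0,0,-2],"rotation":[0,0,0],"gripper":7.5},{"linear":[0,0,-7],"rotation":[0,0,0],"gripper":8.78},{"linear":[0,0,-13],"rotation":[0,0,0],"gripper":8.78},{"linear":[0,0,-14],"rotation":[0,0,0],"gripper":8.78}]'; python3 rel.py .4948 -.3585 .23 61.2
```

```text
time: 9.0
eef_pos: [0.6023, -0.1986, 0.2381]
tool_rot: [1.373, 2.815, 0.002]
force: [1.3, 0.3, -0.1]
finger_gap: 0.0878
finger_force: 0.0
t 9.0 pos [ 0.6023 -0.1986  0.2381] ydir 38.0 gap 0.0878 F [ 1.3  0.3 -0.1]
linear cm [ -5.98 -18.32   0.77] rot [ 0.003  0.009 -0.405]
```

```bash
python3 -m pendant '[{"linear":[-2,-6.1,0.8],"rotation":[0,0,-0.15],"gripper":8.78},{"linear":[-4,-12.2,0.8],"rotation":[0,0,-0.3],"gripper":8.78},{"linear":[-6,-18.3,0.8],"rotation":[0,0,-0.405],"gripper":8.78},{"linear":[-6,-18.3,0.8],"rotation":[0,0,-0.405],"gripper":8.78},{"linear":[-6,-18.3,0.8],"rotation":[0,0,-0.405],"gripper":8.78}]'; python3 - <<'E'
from fit import *
from bench import observe, vision
from scipy.spatial.transform import Rotation as R
D=pickle.load(open('d.pkl','rb')); T,Sd=D['top'],D['side']
s=observe(); p=s['eef_pos']; Rm=R.from_rotvec(s['tool_rot']).as_matrix(); print(p)
out=[]
for n,c,(u0,v0,w,h) in(('side',Sd,(175,120,160,160)),('top',T,(220,110,150,120))):
    im=vision.camera(n); cv2.imwrite(f'pics/{n}_q.png',im[:,:,::-1]); k=400/w if n=='side' else 400/w
    o=cv2.resize(im[v0:v0+h,u0:u0+w][:,:,::-1],None,fx=k,fy=k,interpolation=cv2.INTER_CUBIC)
    def pl(P,col):
        q=((proj(c,P)-[u0,v0]+.5)*k-.5); cv2.polylines(o,[np.round(q).astype(np.int32)],False,col,1)
    pl(np.array([p,p-[0,0,.18]]),(0,255,0))   # tool axis
    g=p-[0,0,p[2]-.133]
    pl(np.array([g-Rm[:,1]*.031,g+Rm[:,1]*.031]),(255,255,0))
    pl(ring(.022,.0565+.062)+[.599,-.1975,0],(0,0,255)); pl(ring(.017,.0565)+[.599,-.1975,0],(0,0,255))
    out.append(o)
m=np.zeros((400,800,3),np.uint8); m[:,:400]=out[0]; m[:320,400:]=out[1]; cv2.imwrite('pics/q.png',m)
E
```

```text
time: 9.62
eef_pos: [0.4922, -0.3575, 0.2237]
tool_rot: [-0.785, -3.042, -0.001]
force: [0.4, 0.6, 0.4]
finger_gap: 0.088
finger_force: 0.0
[ 0.49218586 -0.35754568  0.22373788]
```

View pics/q.png

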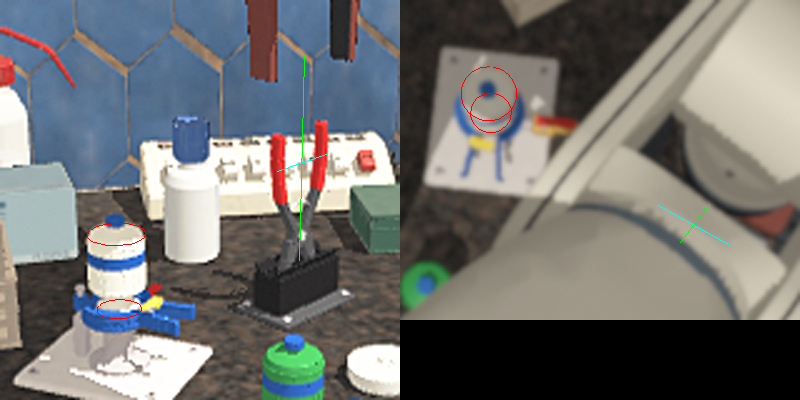

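The crop shows the filter standing on the port at (115,265), with its predicted rings on it and the ears still open. The pliers' handles at (280,170) and (321,153) are centred under the tool within about 1 px and lean slightly.

```bash
python3 rel.py .4955 -.3600 .125 61.2
```

```text
t 9.72 pos [ 0.4931 -0.3565  0.2237] ydir 61.2 gap 0.0878 F [0.3 0.5 0.1]
linear cm [-0.38 -0.19  9.87] rot [ 0. -0.  0.]
```

```bash
python3 -m pendant '[{"linear":[-0.35,-0.2,3],"rotation":[0,0,0],"gripper":8.78},{"linear":[-0.35,-0.2,6],"rotation":[0,0,0],"gripper":8.78},{"linear":[-0.35,-0.2,9],"rotation":[0,0,0],"gripper":8.78},{"linear":[-0.35,-0.2,9.9],"rotation":[0,0,0],"gripper":8.78},{"linear":[-0.35,-0.2,9.9],"rotation":[0,0,0],"gripper":7},{"linear":[-0.35,-0.2,9.9],"rotation":[0,0,0],"gripper":6.6},{"linear":[-0.35,-0.2,9.9],"rotation":[0,0,0],"gripper":6.3},{"linear":[-0.35,-0.2,9.9],"rotation":[0,0,0],"gripper":6.2},{"linear":[-0.35,-0.2,9.9],"rotation":[0,0,0],"gripper":6.1},{"linear":[-0.35,-0.2,9.9],"rotation":[0,0,0],"gripper":6.1}]'
```

```text
time: 10.98
eef_pos: [0.4953, -0.362, 0.1262]
tool_rot: [0.781, 3.04, -0.002]
force: [0.1, -0.3, 6.9]
finger_gap: 0.0612
finger_force: 8.6
```

```bash
python3 -m pendant '[{"linear":[0,0,-1],"rotation":[0,0,0],"gripper":6.05},{"linear":[0,0,-3],"rotation":[0,0,0],"gripper":6.05},{"linear":[0,0,-5.5],"rotation":[0,0,0],"gripper":6.05},{"linear":[0,0,-8],"rotation":[0,0,0],"gripper":6.05},{"linear":[0,0,-10],"rotation":[0,0,0],"gripper":6.05},{"linear":[0,0,-10],"rotation":[0,0,0],"gripper":6.05}]'; python3 rel.py .5552 -.1933 .236 84.6
```

```text
time: 11.72
eef_pos: [0.4954, -0.3618, 0.2274]
tool_rot: [0.781, 3.039, -0.003]
force: [0.2, 0.4, -2.2]
finger_gap: 0.0604
finger_force: 5.8
t 11.72 pos [ 0.4954 -0.3618  0.2274] ydir 61.2 gap 0.0604 F [ 0.2  0.4 -2.2]
linear cm [ 2.88 17.64 -0.88] rot [-0.002  0.004 -0.409]
```

```bash
python3 -m pendant '[{"linear":[0.5,3,-0.9],"rotation":[0,0,-0.08],"gripper":6.05},{"linear":[1,6,-0.9],"rotation":[0,0,-0.16],"gripper":6.05},{"linear":[1.5,9,-0.9],"rotation":[0,0,-0.24],"gripper":6.05},{"linear":[2,12,-0.9],"rotation":[0,0,-0.32],"gripper":6.05},{"linear":[2.5,15,-0.9],"rotation":[0,0,-0.409],"gripper":6.05},{"linear":[2.9,17.6,-0.9],"rotation":[0,0,-0.409],"gripper":6.05},{"linear":[2.9,17.6,-0.9],"rotation":[0,0,-0.409],"gripper":6.05},{"linear":[2.9,17.6,-0.9],"rotation":[0,0,-0.409],"gripper":6.05},{"linear":[2.9,17.6,-0.9],"rotation":[0,0,-0.409],"gripper":6.05}]'; python3 - <<'E'
from fit import *
from bench import observe, vision
from scipy.spatial.transform import Rotation as R
D=pickle.load(open('d.pkl','rb')); T,Sd=D['top'],D['side']
im=vision.camera('side'); cv2.imwrite('pics/side_r.png',im[:,:,::-1])
s=observe(); p=s['eef_pos']; M=R.from_rotvec(s['tool_rot']).as_matrix(); print(p,s['finger_gap'],s['finger_force'])
u0,v0,w,h,k=180,110,130,160,600/160
o=cv2.resize(im[v0:v0+h,u0:u0+w][:,:,::-1],None,fx=k,fy=k,interpolation=cv2.INTER_CUBIC)
def pl(P,col):
    q=((proj(Sd,P)-[u0,v0]+.5)*k-.5); cv2.polylines(o,[np.round(q).astype(np.int32)],False,col,1)
g=p-.008*M[:,2]
at=lambda d,y:g+M[:,2]*d+M[:,1]*y
pl(np.array([g,at(.130,0)]),(0,255,0)); pl(np.array([at(.066,-.01),at(.066,.01)]),(0,255,255)); pl(np.array([at(.116,-.0175),at(.116,.0175)]),(255,255,0)); pl(np.array([at(-.028,-.031),at(-.028,.031)]),(255,0,255))
a=np.radians(-5.4); ex=np.array([np.cos(a),np.sin(a),0]); ey=np.array([-ex[1],ex[0],0]); port=np.array([.599,-.1975,.0565])
pc=port-.044*ex
pl(np.array([pc-ey*.0145,pc+ey*.0145]),(0,0,255))
cv2.imwrite('pics/r.png',o)
E
```

```text
time: 12.85
eef_pos: [0.5535, -0.1937, 0.2336]
tool_rot: [-0.149, -3.138, 0.0]
force: [-0.9, -0.2, -1.2]
finger_gap: 0.0608
finger_force: 5.8
[ 0.55353868 -0.19370125  0.23362155] 0.06053987961341462 5.795596609386848
```

View pics/r.png

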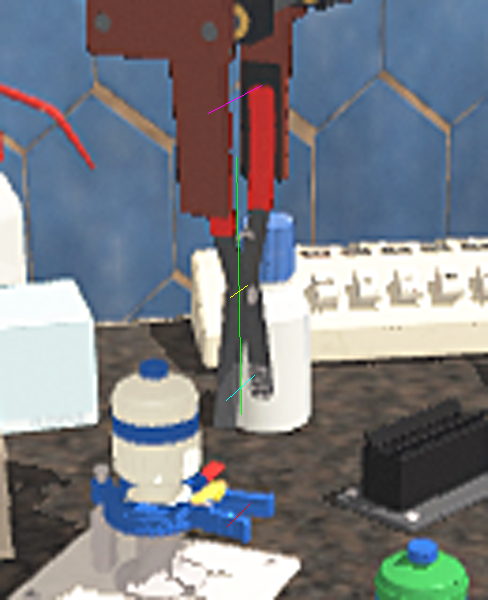

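The crop shows the pliers hanging straight, with the rivet near (250,292) and the jaw tips at (224,425) and (262,395) as predicted. The predicted pinch line lies across both ears. Shifting 2.4 mm and lowering.

```bash
python3 -m pendant '[{"linear":[-0.24,0.02,2],"rotation":[0,0,0],"gripper":6.1},{"linear":[-0.24,0.02,4],"rotation":[0,0,0],"gripper":6.1},{"linear":[-0.24,0.02,4.8],"rotation":[0,0,0],"gripper":6.1},{"linear":[-0.24,0.02,5.4],"rotation":[0,0,0],"gripper":6.1},{"linear":[-0.24,0.02,6],"rotation":[0,0,0],"gripper":6.1},{"linear":[-0.24,0.02,6.5],"rotation":[0,0,0],"gripper":6.1},{"linear":[-0.24,0.02,6.5],"rotation":[0,0,0],"gripper":6.1}]'; python3 rel.py .5559 -.1936 .1672 84.6
python3 - <<'E'
from bench import vision
import cv2
a=vision.camera('side')[165:275,180:270][:,:,::-1]; b=vision.camera('top')[120:190,220:300][:,:,::-1]
import numpy as np
m=np.zeros((550,800,3),np.uint8); m[:,:450]=cv2.resize(a,(450,550),interpolation=2); m[:306,450:]=cv2.resize(b,(350,306),interpolation=2); cv2.imwrite('pics/j.png',m)
E
```

```text
time: 13.78
eef_pos: [0.5562, -0.1929, 0.1686]
tool_rot: [-0.147, -3.138, -0.0]
force: [-0.4, 1.0, -1.2]
finger_gap: 0.0609
finger_force: 5.8
t 13.78 pos [ 0.5562 -0.1929  0.1686] ydir 84.6 gap 0.0609 F [-0.4  1.  -1.2]
linear cm [ 0.02 -0.08  0.14] rot [ 0. -0.  0.]
```

View pics/j.png

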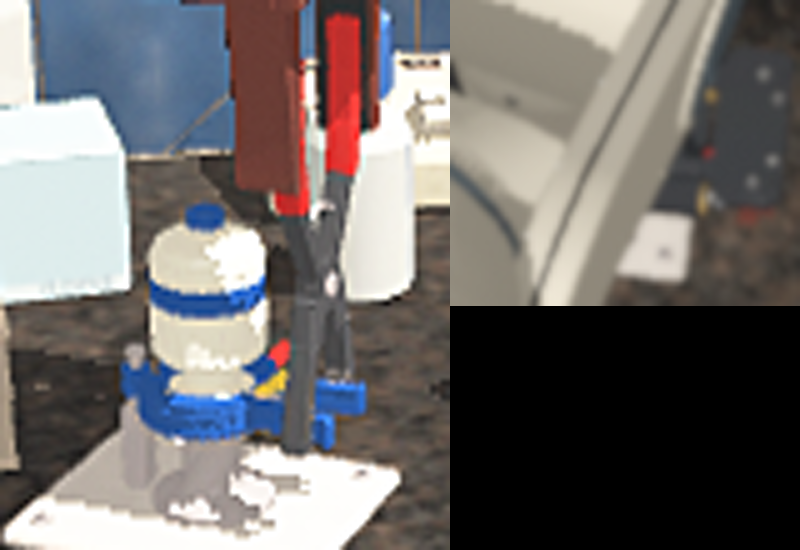

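The near jaw at (298,430) is outside the left ear, and the far jaw at (340,380) is behind the right ear. Closing slowly while giving way upwards.

```bash
python3 -m pendant '[{"linear":[0,-0.03,0.1],"rotation":[0,0,0],"gripper":5.9},{"linear":[0,-0.03,0.07],"rotation":[0,0,0],"gripper":5.7},{"linear":[0,-0.03,0.04],"rotation":[0,0,0],"gripper":5.5},{"linear":[0,-0.03,0.01],"rotation":[0,0,0],"gripper":5.3},{"linear":[0,-0.03,-0.03],"rotation":[0,0,0],"gripper":5.1},{"linear":[0,-0.03,-0.06],"rotation":[0,0,0],"gripper":4.9},{"linear":[0,-0.03,-0.06],"rotation":[0,0,0],"gripper":4.9}]'; python3 -c "
from bench import observe; s=observe(); print(s['force'].round(2),s['finger_gap'],s['finger_force'])"
```

```text
time: 14.75
eef_pos: [0.5563, -0.1932, 0.1695]
tool_rot: [0.147, 3.138, 0.0]
force: [0.7, -0.7, 1.8]
finger_gap: 0.0492
finger_force: 10.5
[ 0.66 -0.72  1.79] 0.049243299844356055 10.514101313747233
```

```bash
python3 -m pendant '[{"linear":[0,0,-0.06],"rotation":[0,0,0],"gripper":4.75},{"linear":[0,0,-0.1],"rotation":[0,0,0],"gripper":4.6},{"linear":[0,0,-0.13],"rotation":[0,0,0],"gripper":4.45},{"linear":[0,0,-0.16],"rotation":[0,0,0],"gripper":4.3},{"linear":[0,0,-0.18],"rotation":[0,0,0],"gripper":4.2},{"linear":[0,0,-0.18],"rotation":[0,0,0],"gripper":4.2}]'
```

```text
time: 15.5
eef_pos: [0.5563, -0.1932, 0.1713]
tool_rot: [0.147, 3.138, -0.0]
force: [0.8, -0.6, 1.9]
finger_gap: 0.0425
finger_force: 13.7
```

```bash
python3 -m pendant '[{"linear":[0,0,-0.02],"rotation":[0,0,0],"gripper":4.1},{"linear":[0,0,-0.04],"rotation":[0,0,0],"gripper":4.0},{"linear":[0,0,-0.06],"rotation":[0,0,0],"gripper":3.9},{"linear":[0,0,-0.06],"rotation":[0,0,0],"gripper":3.85},{"linear":[0,0,-0.06],"rotation":[0,0,0],"gripper":3.85}]'; python3 -m pendant '[{"linear":[0,0,-0.02],"rotation":[0,0,0],"gripper":3.8},{"linear":[0,0,-0.02],"rotation":[0,0,0],"gripper":3.75},{"linear":[0,0,-0.03],"rotation":[0,0,0],"gripper":3.7},{"linear":[0,0,-0.03],"rotation":[0,0,0],"gripper":3.7}]'
```

```text
time: 16.12
eef_pos: [0.5565, -0.1933, 0.172]
tool_rot: [0.147, 3.138, -0.0]
force: [0.1, 0.6, 5.1]
finger_gap: 0.0392
finger_force: 19.7
time: 16.62
eef_pos: [0.5564, -0.1933, 0.1722]
tool_rot: [0.147, 3.138, -0.0]
force: [0.1, -0.3, 5.0]
finger_gap: 0.0378
finger_force: 22.8
```

```bash
python3 -m pendant '[{"linear":[0,0,-0.02],"rotation":[0,0,0],"gripper":3.65},{"linear":[0,0,-0.03],"rotation":[0,0,0],"gripper":3.6},{"linear":[0,0,-0.03],"rotation":[0,0,0],"gripper":3.6}]';  python3 -m pendant '[{"linear":[0,0,-0.02],"rotation":[0,0,0],"gripper":3.55},{"linear":[0,0,-0.03],"rotation":[0,0,0],"gripper":3.5},{"linear":[0,0,-0.03],"rotation":[0,0,0],"gripper":3.5}]'
```

```text
time: 17.0
eef_pos: [0.556, -0.1933, 0.172]
tool_rot: [-0.147, -3.137, 0.0]
force: [-0.3, -2.5, -0.9]
finger_gap: 0.0363
finger_force: 12.4
time: 17.38
eef_pos: [0.556, -0.1932, 0.1723]
tool_rot: [-0.147, -3.137, -0.0]
force: [0.0, -2.4, -4.2]
finger_gap: 0.0354
finger_force: 14.4
```

```bash
python3 -m pendant '[{"linear":[0,0,-0.01],"rotation":[0,0,0],"gripper":3.46},{"linear":[0,0,-0.02],"rotation":[0,0,0],"gripper":3.42},{"linear":[0,0,-0.02],"rotation":[0,0,0],"gripper":3.42}]';  python3 -m pendant '[{"linear":[0,0,-0.01],"rotation":[0,0,0],"gripper":3.38},{"linear":[0,0,-0.02],"rotation":[0,0,0],"gripper":3.34},{"linear":[0,0,-0.02],"rotation":[0,0,0],"gripper":3.34}]'
```

```text
time: 17.75
eef_pos: [0.5562, -0.1932, 0.1728]
tool_rot: [-0.147, -3.138, -0.0]
force: [0.4, -1.7, -4.1]
finger_gap: 0.0344
finger_force: 11.5
time: 18.12
eef_pos: [0.5562, -0.1932, 0.173]
tool_rot: [-0.147, -3.138, -0.0]
force: [-0.3, -1.7, -3.4]
finger_gap: 0.0337
finger_force: 13.2
```

```bash
python3 -m pendant '[{"linear":[0,0,0],"rotation":[0,0,0],"gripper":3.3},{"linear":[0,0,0],"rotation":[0,0,0],"gripper":3.26},{"linear":[0,0,0],"rotation":[0,0,0],"gripper":3.26}]';  python3 -m pendant '[{"linear":[0,0,0],"rotation":[0,0,0],"gripper":3.22},{"linear":[0,0,0],"rotation":[0,0,0],"gripper":3.18},{"linear":[0,0,0],"rotation":[0,0,0],"gripper":3.18}]'
```

```text
time: 18.5
eef_pos: [0.5563, -0.1933, 0.1731]
tool_rot: [0.147, 3.138, -0.0]
force: [-0.7, -2.4, -3.7]
finger_gap: 0.0329
finger_force: 16.6
time: 18.88
eef_pos: [0.5564, -0.1933, 0.1732]
tool_rot: [0.147, 3.138, -0.0]
force: [-0.8, -2.6, -2.7]
finger_gap: 0.0322
finger_force: 23.9
```

```bash
python3 -m pendant '[{"linear":[0,0,0],"rotation":[0,0,0],"gripper":3.4},{"linear":[0,0,0.05],"rotation":[0,0,0],"gripper":3.7},{"linear":[0,0,0.1],"rotation":[0,0,0],"gripper":4.0},{"linear":[0,0,0.1],"rotation":[0,0,0],"gripper":4.2},{"linear":[0,0,0.1],"rotation":[0,0,0],"gripper":4.2}]'; python3 -m pendant '[{"linear":[0,0,0],"rotation":[0,0,0],"gripper":4.5},{"linear":[0,0,0],"rotation":[0,0,0],"gripper":4.9},{"linear":[0,0,0],"rotation":[0,0,0],"gripper":4.9}]'
```

```text
time: 19.5
eef_pos: [0.5563, -0.1932, 0.1721]
tool_rot: [0.147, 3.138, 0.0]
force: [0.0, 0.6, -0.9]
finger_gap: 0.0426
finger_force: 9.0
time: 19.88
eef_pos: [0.5563, -0.1932, 0.1721]
tool_rot: [0.147, 3.138, 0.0]
force: [0.1, -0.2, -2.1]
finger_gap: 0.0494
finger_force: 8.4
```

```bash
python3 -m pendant '[{"linear":[0,0,0],"rotation":[0,0,0],"gripper":5.4},{"linear":[0,0,0],"rotation":[0,0,0],"gripper":5.9},{"linear":[0,0,0],"rotation":[0,0,0],"gripper":6.05},{"linear":[0,0,0],"rotation":[0,0,0],"gripper":6.05},{"linear":[0,0,-1],"rotation":[0,0,0],"gripper":6.05},{"linear":[0,0,-3],"rotation":[0,0,0],"gripper":6.05},{"linear":[0,0,-5.5],"rotation":[0,0,0],"gripper":6.05},{"linear":[0,0,-6.5],"rotation":[0,0,0],"gripper":6.05},{"linear":[0,0,-6.5],"rotation":[0,0,0],"gripper":6.05}]'; python3 rel.py .4953 -.362 .237 61.2
```

```text
time: 21.0
eef_pos: [0.5566, -0.1934, 0.2379]
tool_rot: [0.147, 3.137, -0.001]
force: [0.8, 0.2, -2.0]
finger_gap: 0.0605
finger_force: 5.8
t 21.0 pos [ 0.5566 -0.1934  0.2379] ydir 84.6 gap 0.0605 F [ 0.8  0.2 -2. ]
linear cm [  4.53 -17.36   0.09] rot [-0.     0.002  0.409]
```

```bash
python3 -m pendant '[{"linear":[0.8,-3,0],"rotation":[0,0,0.07],"gripper":6.05},{"linear":[1.6,-6,0],"rotation":[0,0,0.14],"gripper":6.05},{"linear":[2.4,-9,0],"rotation":[0,0,0.21],"gripper":6.05},{"linear":[3.2,-12,0],"rotation":[0,0,0.28],"gripper":6.05},{"linear":[4,-15,0],"rotation":[0,0,0.35],"gripper":6.05},{"linear":[4.5,-17.36,0],"rotation":[0,0,0.409],"gripper":6.05},{"linear":[4.5,-17.36,2],"rotation":[0,0,0.409],"gripper":6.05},{"linear":[4.5,-17.36,4.2],"rotation":[0,0,0.409],"gripper":6.05},{"linear":[4.5,-17.36,5],"rotation":[0,0,0.409],"gripper":6.05},{"linear":[4.5,-17.36,5],"rotation":[0,0,0.409],"gripper":6.05},{"linear":[4.5,-17.36,5],"rotation":[0,0,0.409],"gripper":6.05}]'; python3 - <<'E'
from fit import *
from bench import observe, vision
from scipy.spatial.transform import Rotation as R
D=pickle.load(open('d.pkl','rb')); T,Sd=D['top'],D['side']
im=vision.camera('side'); cv2.imwrite('pics/side_s.png',im[:,:,::-1])
tp=vision.camera('top'); cv2.imwrite('pics/top_s.png',tp[:,:,::-1])
s=observe(); p=s['eef_pos']; M=R.from_rotvec(s['tool_rot']).as_matrix(); print(p,s['finger_gap'],s['finger_force'],s['force'])
u0,v0,w,h,k=250,140,100,120,5
o=cv2.resize(im[v0:v0+h,u0:u0+w][:,:,::-1],None,fx=k,fy=k,interpolation=cv2.INTER_CUBIC)
def pl(P,col):
    q=((proj(Sd,P)-[u0,v0]+.5)*k-.5); cv2.polylines(o,[np.round(q).astype(np.int32)],False,col,1)
g=p-.0092*M[:,2]
at=lambda d,y:g+M[:,2]*d+M[:,1]*y
pl(np.array([g,at(.130,0)]),(0,255,0)); pl(np.array([at(.066,-.01),at(.066,.01)]),(0,255,255)); pl(np.array([at(.116,-.018),at(.116,.018)]),(255,255,0))
f=np.array([.4948,-.3571,0]); ey=np.array([np.cos(np.radians(61)),np.sin(np.radians(61)),0]); ex=np.array([ey[1],-ey[0],0])
for sg in(-1,1): pl(np.array([f+ey*-.031+ex*sg*.011+[0,0,.046],f+ey*.031+ex*sg*.011+[0,0,.046]]),(0,0,255))
r=np.zeros((600,300,3),np.uint8); r[:350]=cv2.resize(tp[125:195,225:285][:,:,::-1],(300,350),interpolation=2)
r[360:600,:300]=cv2.resize(im[225:273,200:260][:,:,::-1],(300,240),interpolation=2)
cv2.imwrite('pics/s.png',np.hstack([o,r]))
E
```

```text
time: 22.38
eef_pos: [0.4957, -0.3621, 0.1878]
tool_rot: [0.781, 3.042, -0.001]
force: [-0.8, 0.4, -1.8]
finger_gap: 0.0604
finger_force: 5.8
[ 0.4957544  -0.36209149  0.18796114] 0.060472966267304216 5.79458340886049 [-1.55762509  0.53054654 -1.28447418]
```

View pics/s.png

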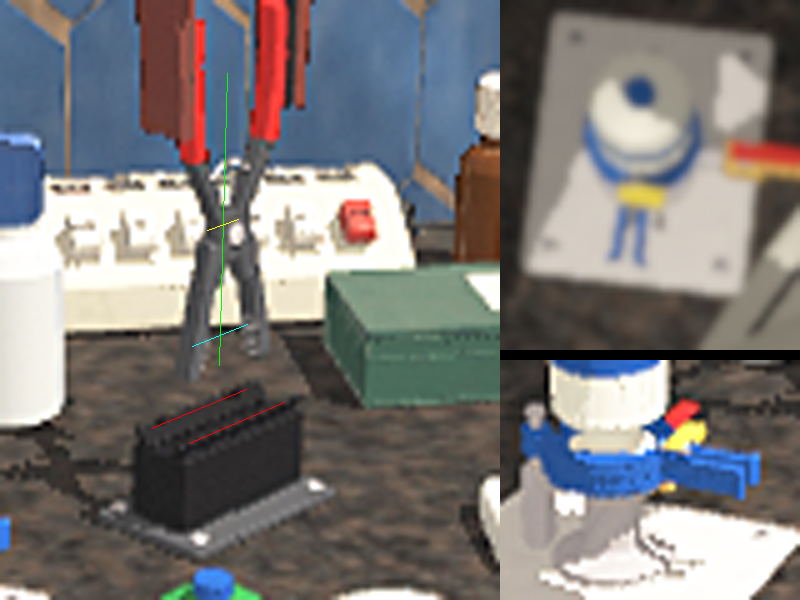

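The last crop shows the clamp latched: the ears at (630,230) are close and parallel, with the tongue shut and the filter upright. The pliers hang straight over the slot, with the rivet at (235,232). Lowering them to the pose I picked them up from.

```bash
python3 -m pendant '[{"linear":[0.03,0,1.2],"rotation":[0,0,0],"gripper":6.05},{"linear":[0.03,0,2],"rotation":[0,0,0],"gripper":6.05},{"linear":[0.03,0,3],"rotation":[0,0,0],"gripper":6.05},{"linear":[0.03,0,3.5],"rotation":[0,0,0],"gripper":6.05},{"linear":[0.03,0,3.5],"rotation":[0,0,0],"gripper":6.05}]'
```

```text
time: 23.1
eef_pos: [0.4948, -0.3615, 0.1514]
tool_rot: [-0.781, -3.042, -0.001]
force: [-0.5, -0.9, -1.4]
finger_gap: 0.0607
finger_force: 5.8
```

```bash
python3 -m pendant '[{"linear":[0,0,0.8],"rotation":[0,0,0],"gripper":6.05},{"linear":[0,0,1.5],"rotation":[0,0,0],"gripper":6.05},{"linear":[0,0,2],"rotation":[0,0,0],"gripper":6.05},{"linear":[0,0,2.4],"rotation":[0,0,0],"gripper":6.05},{"linear":[0,0,2.4],"rotation":[0,0,0],"gripper":6.05}]'
```

```text
time: 23.72
eef_pos: [0.4948, -0.3616, 0.1277]
tool_rot: [-0.781, -3.042, -0.0]
force: [-0.2, 0.5, -2.0]
finger_gap: 0.0608
finger_force: 5.8
```

```bash
python3 -m pendant '[{"linear":[0,0,0.1],"rotation":[0,0,0],"gripper":6.05},{"linear":[0,0,0.2],"rotation":[0,0,0],"gripper":6.05},{"linear":[0,0,0.2],"rotation":[0,0,0],"gripper":6.05}]'
```

```text
time: 24.1
eef_pos: [0.4955, -0.362, 0.1267]
tool_rot: [0.781, 3.042, -0.001]
force: [0.7, 0.5, 3.1]
finger_gap: 0.0608
finger_force: 6.9
```

Floor contact: the force rises about 5 N at the pick-up height. Releasing and rising.

```bash
python3 -m pendant '[{"linear":[0,0,0],"rotation":[0,0,0],"gripper":6.5},{"linear":[0,0,0],"rotation":[0,0,0],"gripper":7.5},{"linear":[0,0,0],"rotation":[0,0,0],"gripper":8.78},{"linear":[0,0,0],"rotation":[0,0,0],"gripper":8.78},{"linear":[0,0,0],"rotation":[0,0,0],"gripper":8.78},{"linear":[0,0,-2],"rotation":[0,0,0],"gripper":8.78},{"linear":[0,0,-6],"rotation":[0,0,0],"gripper":8.78},{"linear":[0,0,-11],"rotation":[0,0,0],"gripper":8.78},{"linear":[0,0,-12],"rotation":[0,0,0],"gripper":8.78},{"linear":[0,0,-12],"rotation":[0,0,0],"gripper":8.78}]'; python3 - <<'E'
from fit import *
from bench import observe, vision
D=pickle.load(open('d.pkl','rb')); s0=cv2.imread('pics/side0.png')[:,:,::-1]
im=vision.camera('side'); cv2.imwrite('pics/side_end.png',im[:,:,::-1]); s=observe(); print(s['time'],s['force'],s['finger_force'])
for I in(s0,im):
    h=cv2.cvtColor(np.ascontiguousarray(I),cv2.COLOR_RGB2HSV).astype(int)
    m=((((h[...,0]<8)|(h[...,0]>170))&(h[...,1]>150)&(h[...,2]>70)).astype(np.uint8)); w=np.zeros_like(m); w[160:206,275:318]=m[160:206,275:318]
    n,l,st,ce=cv2.connectedComponentsWithStats(w); print([(st[i].tolist(),ce[i].round(1).tolist()) for i in range(1,n) if st[i,4]>20])
E
```

```text
time: 25.35
eef_pos: [0.4952, -0.3619, 0.2475]
tool_rot: [0.781, 3.041, -0.001]
force: [-0.2, 0.8, -0.2]
finger_gap: 0.0878
finger_force: 0.0
25.4 [-0.11584566 -0.37878791  0.51960356] 0.0
[([299, 168, 7, 28, 144], [302.4, 182.0]), ([283, 174, 7, 28, 153], [285.9, 187.4])]
[([300, 168, 7, 28, 148], [303.0, 181.1]), ([284, 174, 7, 28, 153], [286.7, 186.9])]
```

The handles are back within 1 px of where they started, and the pliers stand free. Handing in.

```bash
python3 -c "
from bench import env
print(env.sign_off())"
```

```text
the job is handed in; nothing more can be done
None
```

The job is handed in at about 25 s of the 67 s allowed; no verdict came back. By the last readings and pictures, the white filter is home on the port, the clamp is latched with the pliers, and the pliers stand back in their rest within 1 px of their start.

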